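Make up the hub kit and the engine kit

ROBOT

A 7-joint arm with a two-finger parallel gripper is mounted at the origin on a cart in front of the work surface, level with it; the furniture and walls round the work are solid. World frame = base frame: x ahead of the robot, y to its left, z up, the work surface at z = 0. Lengths are in m, angles in rad, forces in N, time in s.
With the tool pointing down it reaches from about 0.4 to 0.9 m from the base axis. Payload 5.5 kg.
Tool frame: the origin (TCP) lies between the finger pads; the fingertips stand 8 mm ahead of it and the grasp point (between the pads) lies 11 mm behind it; z points along the fingers, y is the line along which they close (so a half turn about z gives the same grasp; the last joint's range is limited). The gripper opens to 92 mm and grips with 3 to 60 N. Pads are 19 mm wide; open, the fingers measure 130 mm over their backs; the gripper's body (75 mm by 190 mm) begins 47 mm behind the grasp point.
Start: joints at [-1.055, 0.501, -0.427, 1.55, 0.221, 1.138, -0.21], TCP at [0.163, 0.629, 0.235] pointing down, gripper open.
Joint ranges: [-2.88, 2.88], [-0.31, 2.03], [-1.54, 1.56], [0.2, 2.42], [-1.41, 4.55], [0.19, 2.02], [-2.57, 2.57]. Speed limits (rad/s): [2.57, 2.57, 3.14, 3.14, 3.14, 3.14, 3.14].

INTERFACE

Orientations are given as a unit quaternion [x, y, z, w].
In Python, from workcell import robot, capture, calibration, ticket, finder gives the robot as it stands. The module is installed in compiled form; this text tells all that it offers.
- The arm moves only by the tool step_arm, never from a script. Its arguments are lists of equal length, an entry for each row: "offset": the shift along the tool's x, y, z in mm, a list of three; "spin": the turn about the tool's z in rad; "hand": the opening, from 0 (shut) to 1 (fully open). A call has 1 to 5 rows; each row is the pose to reach, as a shift and turn from the pose commanded when the call began, along the tool's axes at that moment; what a row does not reach only later rows make up. A row lasts 1/10 s, in which the tool goes at most 50 mm and 8.59 degrees, less where a joint would pass 70% of its speed; a pose out of reach is approached as far as the arm can. A call with a gripper value outside its range is refused whole. The fingers move at their own pace and stop on an object; the grip force is fixed at half the most. Time passes only in rows, so rows that repeat a pose let the fingers close. It gives the time, the measured TCP pose, the force, the opening and the grip force at its end, in the units of the state.
- robot.read_state(): the state, without advancing time (a new reading comes with each control period).
- capture(name): name is "scene" or "top" or "wrist"; returns (picture, depth): 480x640x3 uint8, red, green, blue; 480x640 float32, m along the optical axis (not along the pixel's ray), 0 where there is no reading.
- calibration(name): a dict with "fx", "fy", "cx", "cy" (pixels), "position" and "attitude" of the camera in the world. Camera axes: x right, y up, looking along -z (the intrinsics and any distortion apply to the point x, -y, -z); pixel columns grow to the right and rows downward; lengths in m; the calibration is good to about 2 mm. The wrist camera is an equidistant fisheye: a pixel r from the principal point sees the ray r / f radians off the axis. A picture is of the moment at which its call begins: read the wrist's pose just before it. calibration takes no time and is no camera call; for the wrist camera it gives the pose at the moment of the call.
- ticket.finish_job(): hands the job in; it is judged then, once.
Trained networks look in the newest picture that a camera, given by its name, has taken for a name from the list of things; names that differ only in an ending like _2 or _b are one class to them, and where a whole thing is asked for, a point or a joint stands for the part that bears it (a point fixed in the world has none). Each returns a list of dicts, best first, with "score" (0 to 1); they miss things now and then, are a little off and sometimes report something else, mostly with a low value. They report only what shows in the picture. A call takes as long as a camera call.
- finder.look_for(label, camera): "centre" ([x, y, z] in m, in world coordinates, good to about 4 mm: the middle of the surface that is visible of it).
- finder.pinpoint(label, camera): "centre" ([x, y, z] in m, in world coordinates, good to about 4 mm: a listed point, or the origin of a listed thing).
The state is a dict: "time_s": time; "joint_positions": joint angles; "dq": joint speeds; "joint_efforts": joint torques, N m; "eef_pos": TCP position; "eef_rot": TCP orientation; "ft_force": force on the tool from outside, world axes, zero at the start; "moment": the same for the moment, N m; "gripper_width": opening from 0.0 (shut) to 1.0 (fully open); "finger_force": force on a finger pad.
Only numpy, scipy, OpenCV 4.12 (cv2) and the standard library are available. Lean on these libraries where they do the work, as an engineer would, in place of code of your own. Each camera call takes 0.05 s, during which the arm holds its last target. There are 200 camera calls.

TASK

Make up the two service kits on the kit boards: the large bearing, the small bearing and the axle nut go on the board with the three round nests, the spark plug and the sump bolt on the board with the two long nests, each part lying flat on the floor of the nest that is cut to its size. Leave the ratchet, the sanding block and the tape measure where they lie.

Things in the scene. Friction and masses are not known exactly. Their poses are not given: they have to be found in the camera images.
- large_bearing_mid (a point): Large steel ball bearing: a plain ring 62 mm outside diameter, 18 mm thick, lying flat on the bench. The point is its centre, 9 mm above its underside; z is its axis (up). Grasp across the outside.
- small_bearing_mid (a point): Small steel ball bearing: a plain ring 50 mm outside diameter, 15 mm thick, lying flat. The point is its centre, 7.5 mm above its underside; z is its axis (up). Grasp across the outside.
- axle_nut_mid (a point): Steel flanged axle nut standing on its flange, hole upward: flange 36 mm diameter, 4 mm high; hexagon 30 mm across flats from 4 to 17 mm up; round collar 25 mm diameter to the full 21 mm. The point is its centre, 10.5 mm above its underside; z up; one pair of flats faces its own +y and -y, the other pairs at 60 degrees to it. Grasp across flats.
- spark_plug_mid (a point): Spark plug lying on its side, 77 mm long along its own y: white insulator to -y (14 mm diameter), dark steel hexagon 21 mm across centred 9 mm to +y of the middle, thread to +y. The point is the middle of its length, on its axis, about 9 mm above the bench. It lies up to 0.1 rad nose-up and can roll about y. Grasp across its y; the jaws close on the hexagon.
- sump_bolt_mid (a point): Steel hexagon-head bolt lying on its side, 54 mm long along its own y: shank 10 mm diameter, head about 15 x 17 mm at the +y end. The point is the middle of its length, 8.5 mm above the bench. It can roll about its y axis. Grasp across its y, on the shank.
- hub_board: Hub kit: black board with light grey nest floors, 136 (x) x 232 (y) x 16 mm, fixed. Origin: centre of underside. x away from robot, y left, yaw up to 0.18 rad. Nests on its y axis (x = 0), floor 9 mm up, 7 mm deep, crossed by a black finger relief along x, 30 x 116 mm, as deep. Round nests: 72 mm diameter at y = +67 (large bearing), 60 at y = -13 (small bearing), 46 at y = -80 mm (nut).
- engine_board: Engine kit: black board with light grey nest floors, 136 (x) x 232 (y) x 16 mm, fixed. Origin: centre of underside. x away from robot, y left, yaw up to 0.18 rad. Nests on its y axis (x = 0), floor 9 mm up, 7 mm deep, crossed by a black finger relief along x, 30 x 116 mm, as deep. Nests long in y: 89 x 33 mm at y = +48 (plug), 66 x 27 at y = -55 mm (bolt), either end first.
- ratchet: Bystander: steel ratchet handle lying loose at the left, 202 mm long, 30 mm high. Origin under its middle. Not to be moved.
- sanding_block: Bystander: brown sanding block lying loose at the far left in front of the toolbox, 62 x 112 mm, 32 mm high. Origin under its middle. Not to be moved.
- tape_measure: Bystander: yellow and black tape measure standing loose at the far right, 39 x 83 mm, 63 mm high. Origin under its middle. Not to be moved.

How it is judged:
By the outcome, as a careful person would: the job done as asked, in the order asked, and still so for the second after the job is handed in, with the robot touching nothing.
It also fails if it takes over 99 s, if anything falls off the work surface, if the arm or the gripper's body presses on something with over 40 N, if the wrist force passes 120 N, or if a joint passes its speed limit or range.

## Working session

There is one attempt and no reset: what is moved stays moved. The work goes in short steps, Python scripts to look and compute and a tool call to move; the robot and the scene stay as the last step left them, time stands still between calls to the robot, and variables do not carry over. Pictures are saved under pics/ and viewed, at most 14 in all, crops included, and the job is handed in when it is done.

Besides the shell and the picture viewer there is one more tool, called after "Emit:" by a JSON object that holds its "method" and its "body", one argument or row to a line. step_arm: Moves the arm, as the interface text tells. Its arguments: {"type":"object","properties":{"offset":{"type":"array"},"spin":{"type":"array"},"hand":{"type":"array"}},"required":["offset","spin","hand"]}

```bash
mkdir -p pics; cat > h.py <<'E'
import numpy as np, cv2
from scipy.spatial.transform import Rotation as R
from workcell import robot, capture, calibration, ticket, finder
def save(n,p): cv2.imwrite('pics/'+n+'.png',p[:,:,::-1])
E
python3 - <<'E'
from h import *
s=robot.read_state(); print(s['time_s'],s['eef_pos'],s['eef_rot'],s['gripper_width'])
for c in ('scene','top'):
    p,d=capture(c); save(c+'0',p); np.save(c+'_d.npy',d); k=calibration(c); print(c,k)
for n in ['large_bearing_mid','small_bearing_mid','axle_nut_mid','spark_plug_mid','sump_bolt_mid','hub_board','engine_board','ratchet','sanding_block','tape_measure']:
    print(n,[(np.round(r['centre'],3).tolist(),round(r['score'],2)) for r in finder.pinpoint(n,'top')[:3]])
E
```

```text
0.0 [0.16248436 0.62865302 0.23366156] [ 1.26064253e-01  9.92021601e-01 -9.63605032e-04 -1.36128443e-04] 0.9984489872642058
scene {'fx': 475.3587311577422, 'fy': 475.3587311577422, 'cx': 325.76978386006846, 'cy': 238.4416752646852, 'position': array([ 0.26952111, -0.35432725,  1.06875772]), 'attitude': array([ 0.25556227, -0.08008881, -0.29533181,  0.91708933])}
top {'fx': 487.78380564245396, 'fy': 487.78380564245396, 'cx': 318.1879817682457, 'cy': 240.65651306461845, 'position': array([0.43205565, 0.13840556, 1.07092451]), 'attitude': array([ 0.0561082 , -0.05292152, -0.70080894,  0.70916713])}
large_bearing_mid [([0.619, 0.188, 0.007], 0.84)]
small_bearing_mid [([0.643, 0.07, 0.008], 0.78)]
axle_nut_mid [([0.625, -0.058, 0.008], 0.65)]
spark_plug_mid [([0.636, -0.179, 0.01], 0.61)]
sump_bolt_mid [([0.602, 0.309, 0.013], 0.43)]
hub_board [([0.455, -0.089, -0.001], 0.6)]
engine_board [([0.458, 0.237, 0.001], 0.73)]
ratchet [([0.513, 0.453, 0.003], 0.95)]
sanding_block [([0.669, 0.453, -0.004], 0.72), ([0.514, 0.452, 0.001], 0.56)]
tape_measure [([0.766, -0.214, 0.001], 0.8)]
```

View pics/top0.png

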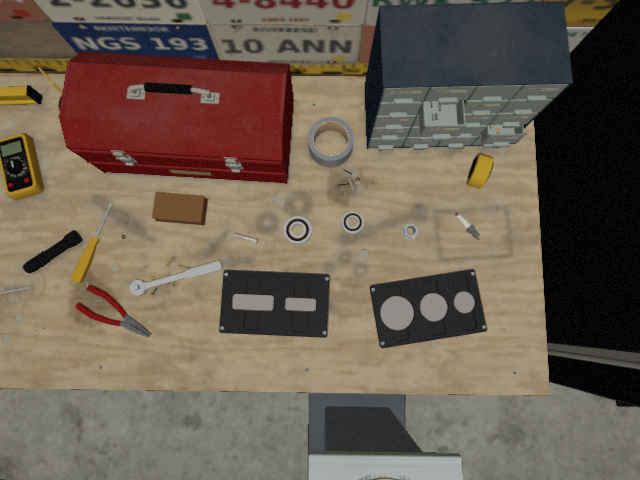

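View pics/scene0.png

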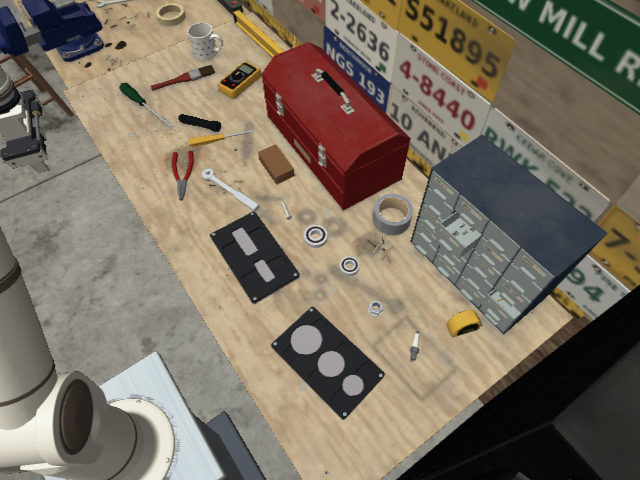

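The pictures show all the parts. In the top view, the engine board is at (275,303) with nests at (253,302) and (300,304), and the hub board is at (427,308) with nests at (397,313), (434,307) and (464,302). The parts lie in a row: bolt (246,237), large bearing (298,230), small bearing (352,222), nut (410,231) and plug (467,226). Next I'll work out accurate positions.

```bash
cat >> h.py <<'E'
def unproj(k,uv,z):
    """pixels -> world xy on plane z (pinhole)"""
    uv=np.atleast_2d(uv).astype(float)
    r=np.c_[(uv[:,0]-k['cx'])/k['fx'],-(uv[:,1]-k['cy'])/k['fy'],-np.ones(len(uv))]
    w=R.from_quat(k['attitude']).apply(r); t=(z-k['position'][2])/w[:,2]
    return (k['position']+w*t[:,None])[:,:2]
E
python3 - <<'E'
from h import *
p=cv2.imread('pics/top0.png'); d=np.load('top_d.npy'); k=calibration('top')
hsv=cv2.cvtColor(p,cv2.COLOR_BGR2HSV)
m=((hsv[...,1]<40)&(hsv[...,2]>110)).astype(np.uint8)
m[:260]=0;m[350:]=0;m[:,:222]=0;m[:,485:]=0
n,l,s,c=cv2.connectedComponentsWithStats(m)
for i in range(1,n):
    if s[i,4]>80:
        pts=np.argwhere(l==i)[:,::-1]; w=unproj(k,pts,.009)
        print('nest',s[i],np.round(w.mean(0),4),cv2.minAreaRect((w*1000).astype(np.float32)))
v,u=np.mgrid[:480,:640]
r=np.stack([(u-k['cx'])/k['fx'],-(v-k['cy'])/k['fy'],-np.ones(u.shape)],-1)*d[...,None]
W=R.from_quat(k['attitude']).apply(r.reshape(-1,3)).reshape(480,640,3)+k['position']
np.save('W.npy',W)
print('bench z',np.median(W[250:262,200:500,2]))
m=(W[...,2]>.005)&(W[...,2]<.05)&(W[...,0]>.55)&(W[...,0]<.69)&(W[...,1]>-.25)&(W[...,1]<.36)
n,l,s,c=cv2.connectedComponentsWithStats(m.astype(np.uint8))
for i in range(1,n):
    if s[i,4]>15:
        w=W[l==i]; q=w[:,:2]-w[:,:2].mean(0); e,V=np.linalg.eigh(q.T@q)
        (cx,cy),rr=cv2.minEnclosingCircle((w[:,:2]*1000).astype(np.float32))
        print('obj',s[i],np.round(w.mean(0),4),'max z',w[:,2].max().round(4),'circ',round(cx,1),round(cy,1),round(rr,1),'axis',np.round(V[:,1],3))
E
```

```text
nest [420 293  27  28 590] [ 0.456  -0.1054] ((456.0126037597656, -105.57968139648438), (56.65330123901367, 57.193458557128906), 44.69981384277344)
nest [454 292  21  21 340] [ 0.4673 -0.1718] ((467.1388854980469, -171.7513427734375), (42.560340881347656, 43.01313781738281), 63.65483856201172)
nest [233 294  41  17 600] [0.462  0.2844] ((461.9950256347656, 284.1794738769531), (86.8498306274414, 32.32271194458008), 88.3323745727539)
nest [381 296  33  34 867] [ 0.4425 -0.0265] ((442.8394775390625, -27.343185424804688), (68.86476135253906, 70.47447204589844), 89.56139373779297)
nest [285 298  31  13 366] [0.4585 0.1811] ((458.35943603515625, 181.7919921875), (25.711252212524414, 64.77032470703125), 0.6875080466270447)
bench z -0.0007881922459077595
obj [342 211  22  23 333] [0.6395 0.0692 0.0128] max z 0.0189 circ 639.9 69.3 25.1 axis [-0.983  0.186]
obj [455 212  25  28 205] [ 0.6337 -0.1844  0.0146] max z 0.0236 circ 634.7 -183.5 37.8 axis [-0.784 -0.621]
obj [284 216  28  29 523] [0.6204 0.1898 0.0153] max z 0.0226 circ 620.8 190.1 31.1 axis [-0.952 -0.305]
obj [402 223  16  16 142] [ 0.6213 -0.057   0.0157] max z 0.0248 circ 622.6 -57.1 17.3 axis [-0.815  0.579]
obj [234 233  25  11 112] [0.6025 0.302  0.0107] max z 0.019 circ 603.5 303.9 26.6 axis [0.269 0.963]
```

Emit:
{"method": "step_arm", "body": {
  "offset": [
    [0,0,-20],
    [0,0,-20],
    [0,0,-20],
    [0,0,-20],
    [0,0,-20]
  ],
  "spin": [0.15,0.3,0.45,0.6,0.75],
  "hand": [1,1,1,1,1]
}}

```text
time_s: 1.1
eef_pos: [0.1625, 0.6294, 0.2549]
eef_rot: [0.483, 0.875, 0.0, -0.0]
ft_force: [-0.6, 0.4, 0.5]
gripper_width: 0.998
finger_force: 0.0
```

Emit:
{"method": "step_arm", "body": {
  "offset": [
    [-615,153,0],
    [-615,153,0],
    [-615,153,0],
    [-615,153,0],
    [-615,153,0]
  ],
  "spin": [0.39,0.39,0.39,0.39,0.39],
  "hand": [1,1,1,1,1]
}}

```text
time_s: 1.6
eef_pos: [0.3451, 0.4559, 0.2551]
eef_rot: [0.641, 0.767, 0.0, -0.0]
ft_force: [0.4, 1.1, 0.6]
gripper_width: 1.0
finger_force: 0.0
```

```bash
cat >> h.py <<'E'
def to(x,y,z,yaw=None):
    """offset (tool mm), spin from the measured pose; yaw = heading of tool y"""
    s=robot.read_state(); r=R.from_quat(s['eef_rot']); A=r.as_matrix(); psi=np.arctan2(A[1,1],A[0,1])
    o=r.inv().apply(np.array([x,y,z])-s['eef_pos'])*1000
    sp=0 if yaw is None else -((yaw-psi+np.pi/2)%np.pi-np.pi/2)
    print('t',round(s['time_s'],2),'pos',np.round(s['eef_pos'],4),'psi',round(psi,3),'offset',np.round(o,1),'spin',round(sp,3),'rows',np.linalg.norm(o)/50,'j7',round(s['joint_positions'][6],2),'tilt',np.round(A[:2,2],3))
E
python3 -c "
from h import *
to(.6206,.190,.15,.169)"
```

```text
t 1.6 pos [0.3451 0.4559 0.2551] psi 0.178 offset [-310.7  223.9  105. ] spin 0.009 rows 7.941854364029263 j7 -0.83 tilt [0.    0.001]
```

Emit:
{"method": "step_arm", "body": {
  "offset": [
    [-311,224,105],
    [-311,224,105],
    [-311,224,105],
    [-311,224,105],
    [-311,224,105]
  ],
  "spin": [0,0,0,0,0],
  "hand": [1,1,1,1,1]
}}

```text
time_s: 2.1
eef_pos: [0.5186, 0.2885, 0.1886]
eef_rot: [0.641, 0.767, 0.0, 0.0]
ft_force: [0.2, 0.6, 0.9]
gripper_width: 1.002
finger_force: 0.0
```

```bash
python3 -c "
from h import *
to(.6206,.190,.15,.169)"
```

```text
t 2.1 pos [0.5186 0.2885 0.1886] psi 0.178 offset [-115.    82.9   38.6] spin 0.009 rows 2.9390989906912495 j7 -0.38 tilt [0.001 0.001]
```

Emit:
{"method": "step_arm", "body": {
  "offset": [
    [-115,83,39],
    [-115,83,39],
    [-115,83,39],
    [-115,83,39]
  ],
  "spin": [0.01,0.01,0.01,0.01],
  "hand": [1,1,1,1]
}}

```text
time_s: 2.5
eef_pos: [0.6233, 0.1817, 0.1475]
eef_rot: [0.649, 0.76, -0.002, 0.002]
ft_force: [-0.6, -0.7, -0.4]
gripper_width: 1.0
finger_force: 0.0
```

```bash
python3 -c "
from h import *
to(.6206,.190,.011,.169)
print(calibration('wrist'))
p,d=capture('wrist');save('w1',p)
for n in ('large_bearing_mid','small_bearing_mid','axle_nut_mid'): print(n,[(np.round(r['centre'],4).tolist(),round(r['score'],2)) for r in finder.pinpoint(n,'wrist')[:2]])
"
```

```text
t 2.5 pos [0.6233 0.1817 0.1475] psi 0.157 offset [  9.4  -1.3 136.5] spin -0.012 rows 2.7364964915858137 j7 -0.17 tilt [ 0.    -0.006]
{'fx': 371.64829954431775, 'fy': 371.64829954431775, 'cx': 315.26879244882264, 'cy': 233.20226812477006, 'position': array([0.61057542, 0.26388886, 0.29770943]), 'attitude': array([-0.15595113, -0.0117941 ,  0.07757488,  0.98464323])}
large_bearing_mid [([0.6198, 0.1922, 0.0093], 0.78)]
small_bearing_mid [([0.6403, 0.0731, 0.0059], 0.9)]
axle_nut_mid []
```

View pics/w1.png

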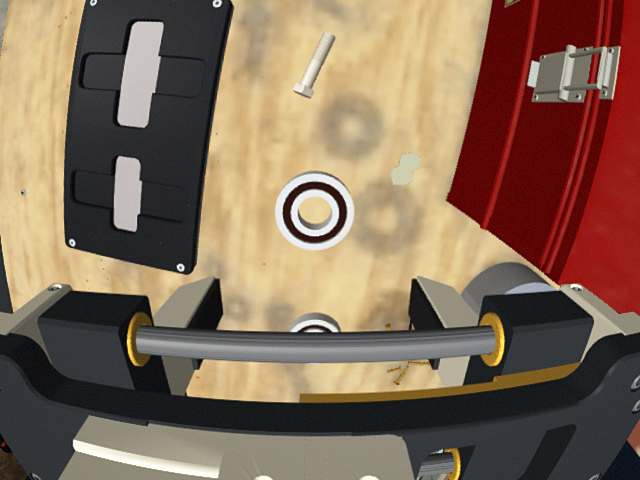

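Wrist view: the large bearing is at (315,211), the bolt at (315,65) with its head towards the robot's right, and the toolbox front runs down the right side. Before going down I'll check the clearance to the toolbox.

```bash
cat >> h.py <<'E'
def wray(k,uv,z):
    uv=np.atleast_2d(uv).astype(float); q=(uv-[k['cx'],k['cy']])/k['fx']; th=np.linalg.norm(q,axis=1)+1e-9
    r=np.c_[np.sin(th)*q[:,0]/th,-np.sin(th)*q[:,1]/th,-np.cos(th)]
    w=R.from_quat(k['attitude']).apply(r); t=(z-k['position'][2])/w[:,2]
    return (k['position']+w*t[:,None])[:,:2]
E
python3 - <<'E'
from h import *
k=calibration('wrist'); p=cv2.imread('pics/w1.png')
hsv=cv2.cvtColor(p,cv2.COLOR_BGR2HSV); m=((hsv[...,1]<30)&(hsv[...,2]>150)).astype(np.uint8); m[:165]=0;m[255:]=0;m[:,:265]=0;m[:,362:]=0
c=max(cv2.findContours(m,cv2.RETR_EXTERNAL,cv2.CHAIN_APPROX_NONE)[0],key=cv2.contourArea)[:,0]
for z in (.018,): print('bearing',cv2.minEnclosingCircle((wray(k,c,z)*1000).astype(np.float32)))
W=np.load('W.npy')
for y in np.arange(-.25,.36,.03):
    q=(abs(W[...,1]-y)<.015)&(W[...,2]>.04)&(W[...,0]>.5)&(W[...,0]<.95); w=W[q]
    if len(w): i=w[:,0].argmin(); print(round(y,2),'front x',w[i].round(3),'z max',w[:,2].max().round(3))
E
```

```text
bearing ((615.7318115234375, 202.40011596679688), 31.635339736938477)
-0.25 front x [ 0.792 -0.235  0.077] z max 0.303
-0.22 front x [ 0.723 -0.215  0.041] z max 0.303
-0.19 front x [ 0.725 -0.203  0.044] z max 0.303
-0.16 front x [ 0.809 -0.15   0.144] z max 0.303
-0.13 front x [ 0.775 -0.117  0.209] z max 0.305
-0.1 front x [ 0.762 -0.086  0.205] z max 0.303
-0.07 front x [ 0.762 -0.082  0.2  ] z max 0.305
-0.04 front x [ 0.772 -0.048  0.193] z max 0.303
-0.01 front x [ 0.803 -0.016  0.083] z max 0.303
0.02 front x [0.804 0.011 0.08 ] z max 0.303
0.05 front x [0.812 0.035 0.131] z max 0.302
0.08 front x [0.776 0.094 0.041] z max 0.052
0.11 front x [0.768 0.107 0.045] z max 0.052
0.14 front x [0.77  0.127 0.047] z max 0.051
0.17 front x [0.785 0.155 0.048] z max 0.051
0.2 front x [0.728 0.215 0.085] z max 0.214
0.23 front x [0.725 0.227 0.085] z max 0.212
0.26 front x [0.727 0.246 0.086] z max 0.211
0.29 front x [0.727 0.305 0.159] z max 0.212
0.32 front x [0.724 0.317 0.109] z max 0.212
0.35 front x [0.732 0.341 0.082] z max 0.24
```

```bash
python3 -c "
from h import *
to(.6206,.190,.016,.169)"
```

```text
t 2.7 pos [0.6186 0.1927 0.1497] psi 0.169 offset [ -3.2   1.5 133.7] spin 0.0 rows 2.675644209270666 j7 -0.17 tilt [-0.001  0.001]
```

Emit:
{"method": "step_arm", "body": {
  "offset": [
    [-3,1.5,50],
    [-3,1.5,100],
    [-3,1.5,125],
    [-3,1.5,134],
    [-3,1.5,134]
  ],
  "spin": [0,0,0,0,0],
  "hand": [1,1,1,1,0.95]
}}

```text
time_s: 3.2
eef_pos: [0.62, 0.1901, 0.015]
eef_rot: [0.644, 0.765, -0.001, -0.001]
ft_force: [-0.7, 0.3, 0.7]
gripper_width: 0.964
finger_force: 0.0
```

Emit:
{"method": "step_arm", "body": {
  "offset": [
    [0,0,0],
    [0,0,0],
    [0,0,0],
    [0,0,0],
    [0,0,0]
  ],
  "spin": [0,0,0,0,0],
  "hand": [0.6,0.5,0.4,0.4,0.4]
}}

```text
time_s: 3.7
eef_pos: [0.6221, 0.1888, 0.0171]
eef_rot: [0.645, 0.764, 0.001, 0.0]
ft_force: [-1.7, -0.1, 6.5]
gripper_width: 0.662
finger_force: 30.0
```

Emit:
{"method": "step_arm", "body": {
  "offset": [
    [0,0,-45],
    [-30,-35,-70],
    [-62,-72,-70],
    [-94,-109,-70],
    [-126,-146,-70]
  ],
  "spin": [0,0,0,0,0],
  "hand": [0.4,0.4,0.4,0.4,0.4]
}}

```text
time_s: 4.2
eef_pos: [0.4968, 0.0383, 0.0859]
eef_rot: [0.645, 0.764, 0.0, 0.0]
ft_force: [0.7, -1.0, -2.0]
gripper_width: 0.661
finger_force: 30.0
```

```bash
python3 -c "
from h import *
to(.4427,-.0268,.06,.169)"
```

```text
t 4.2 pos [0.4968 0.0383 0.0859] psi 0.168 offset [-55.2 -64.3  25.9] spin -0.001 rows 1.7713559040857099 j7 0.05 tilt [ 0. -0.]
```

Emit:
{"method": "step_arm", "body": {
  "offset": [
    [-28,-32,10],
    [-55,-64,26],
    [-55,-64,26],
    [-55,-64,26]
  ],
  "spin": [0,0,0,0],
  "hand": [0.4,0.4,0.4,0.4]
}}

```text
time_s: 4.6
eef_pos: [0.4436, -0.026, 0.0595]
eef_rot: [0.646, 0.763, -0.0, -0.0]
ft_force: [1.3, 0.8, -1.1]
gripper_width: 0.662
finger_force: 30.0
```

```bash
cat >> h.py <<'E'
def look(name):
    k=calibration('wrist'); p,d=capture('wrist'); save(name,p)
    np.savez(name,p=p,**k); return k,p
E
python3 -c "
from h import *
capture('top')
to(.4427,-.0268,.0265,.169)
k,p=look('w2')
print([(r['centre'],r['score']) for r in finder.pinpoint('hub_board','wrist')])"
```

```text
t 4.65 pos [ 0.4452 -0.0249  0.0599] psi 0.167 offset [-1.4 -2.8 33.4] spin -0.002 rows 0.6706609776663599 j7 0.18 tilt [0.001 0.   ]
[([0.4552, -0.0892, -0.007], 0.57)]
```

View pics/w2.png

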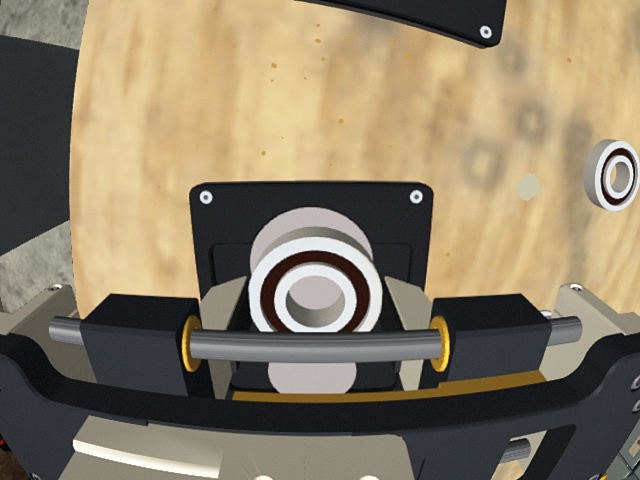

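Wrist view: the bearing is held at (315,287) above the large nest, whose far rim shows at (312,207). I'll check that against the computed rim.

```bash
python3 -c "
from h import *
k=dict(np.load('w2.npz'))
w=wray(k,[[312,207],[250,250],[372,248],[345,212],[280,212]],.012); print(w.round(4))
d=w-[.4427,-.0268]; print(np.linalg.norm(d,axis=1).round(4))
print(wray(k,[[205,197],[416,196]],.016).round(4))
c,s=np.cos(.169),np.sin(.169); 
b=np.array([.4427,-.0268])-67e-3*np.array([-s,c]); print('board',b)
print('bearing', wray(k,[[316,287]],.059).round(4))
"
```

```text
[[ 0.4379  0.0084]
 [ 0.4068 -0.0224]
 [ 0.4757 -0.0095]
 [ 0.4563  0.0087]
 [ 0.4209  0.0027]]
[0.0356 0.0361 0.0372 0.038  0.0367]
[[0.3787 0.0056]
 [0.4928 0.0253]]
board [ 0.45396918 -0.09284548]
bearing [[ 0.4442 -0.0165]]
```

```bash
python3 -c "
from h import *
k=dict(np.load('w2.npz')); p=k['p'][:,:,::-1].copy()
from scipy.optimize import least_squares
for z in (.061,.043):
  w=wray(k,[[316,237],[249,288],[382,286],[285,246],[348,246],[262,260],[370,260]],z)
  print(z,least_squares(lambda q:np.hypot(*(w-q[:2]).T)-q[2],[.44,-.02,.031]).x.round(4))
cv2.imwrite('pics/w2c.png',cv2.resize(p[190:350,230:400],None,fx=4,fy=3.6))
"
```

```text
0.061 [ 0.4454 -0.0235  0.0311]
0.043 [ 0.447  -0.0331  0.0348]
```

View pics/w2c.png

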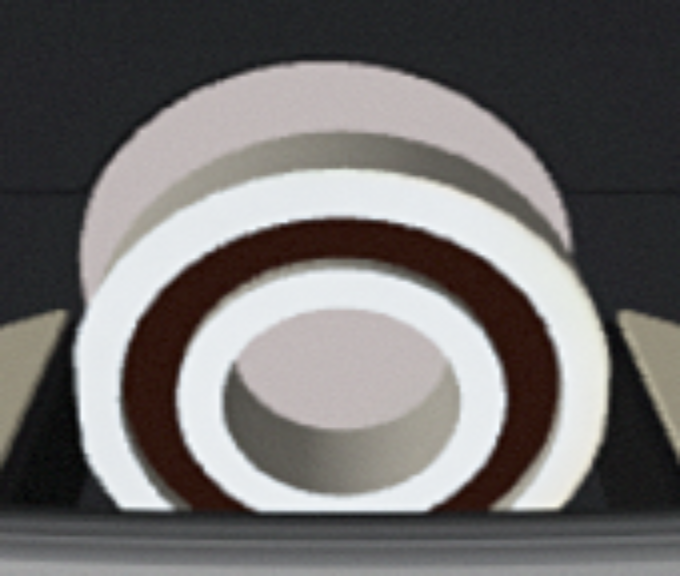

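The circle fit puts the held bearing 1.4 mm from the tool centre, and the nest position is confirmed. Lowering it now.

Emit:
{"method": "step_arm", "body": {
  "offset": [
    [-2.8,-3.2,15],
    [-2.8,-3.2,28],
    [-2.8,-3.2,33],
    [-2.8,-3.2,33],
    [-2.8,-3.2,33]
  ],
  "spin": [0,0,0,0,0],
  "hand": [0.4,0.4,0.4,0.4,0.4]
}}

```text
time_s: 5.25
eef_pos: [0.4426, -0.0277, 0.0269]
eef_rot: [0.645, 0.764, 0.0, 0.0]
ft_force: [0.1, -0.8, -2.4]
gripper_width: 0.66
finger_force: 30.0
```

Emit:
{"method": "step_arm", "body": {
  "offset": [
    [0,0,0],
    [0,0,0],
    [0,0,0],
    [0,0,-20],
    [0,0,-55]
  ],
  "spin": [0,0,0,0,0],
  "hand": [0.75,0.85,0.85,0.85,0.85]
}}

```text
time_s: 5.75
eef_pos: [0.4399, -0.0283, 0.0808]
eef_rot: [0.645, 0.764, -0.002, -0.002]
ft_force: [1.3, -0.1, -0.7]
gripper_width: 0.846
finger_force: 0.0
```

```bash
python3 -c "
from h import *
to(.6397,.0693,.10,.169)"
```

```text
t 5.75 pos [ 0.4399 -0.0283  0.0808] psi 0.168 offset [ 62.8 213.2 -20.2] spin -0.001 rows 4.464160362489516 j7 0.19 tilt [-0.005  0.   ]
```

Emit:
{"method": "step_arm", "body": {
  "offset": [
    [13,43,-20],
    [26,86,-20],
    [39,129,-20],
    [52,172,-10],
    [63,213,0]
  ],
  "spin": [0,0,0,0,0],
  "hand": [0.9,0.9,0.9,0.9,0.9]
}}

```text
time_s: 6.25
eef_pos: [0.6435, 0.0707, 0.0822]
eef_rot: [0.645, 0.764, 0.001, 0.001]
ft_force: [0.0, -0.5, -0.3]
gripper_width: 0.898
finger_force: 0.0
```

Emit:
{"method": "step_arm", "body": {
  "offset": [
    [0,0,0],
    [0,0,0]
  ],
  "spin": [0,0],
  "hand": [0.9,0.9]
}}

```text
time_s: 6.45
eef_pos: [0.6408, 0.0697, 0.0805]
eef_rot: [0.645, 0.764, -0.001, -0.001]
ft_force: [0.3, 0.0, 0.6]
gripper_width: 0.898
finger_force: 0.0
```

```bash
python3 -c "
from h import *
to(.6397,.0693,.016,.169)"
```

```text
t 6.45 pos [0.6408 0.0697 0.0805] psi 0.169 offset [-0.3 -1.  64.5] spin -0.0 rows 1.291001846603321 j7 0.03 tilt [-0.002 -0.   ]
```

Emit:
{"method": "step_arm", "body": {
  "offset": [
    [0,-1,40],
    [0,-1,60],
    [0,-1,64.5],
    [0,-1,64.5],
    [0,-1,64.5]
  ],
  "spin": [0,0,0,0,0],
  "hand": [0.9,0.9,0.9,0.8,0.6]
}}

```text
time_s: 6.95
eef_pos: [0.6411, 0.0688, 0.0189]
eef_rot: [0.646, 0.764, 0.001, 0.001]
ft_force: [0.0, -0.6, 0.4]
gripper_width: 0.773
finger_force: 0.0
```

Emit:
{"method": "step_arm", "body": {
  "offset": [
    [0,0,0],
    [0,0,0],
    [0,0,0],
    [0,0,0],
    [0,0,0]
  ],
  "spin": [0,0,0,0,0],
  "hand": [0.4,0.3,0.3,0.3,0.3]
}}

```text
time_s: 7.45
eef_pos: [0.641, 0.0693, 0.0181]
eef_rot: [0.645, 0.764, 0.0, 0.0]
ft_force: [-2.1, -0.9, 6.6]
gripper_width: 0.522
finger_force: 30.0
```

```bash
python3 -c "
from h import *
to(.456,-.1056,.06,.169)"
```

```text
t 7.45 pos [0.641  0.0693 0.0181] psi 0.168 offset [-141.5 -211.6  -42.1] spin -0.001 rows 5.15995654928616 j7 0.03 tilt [0.001 0.   ]
```

Emit:
{"method": "step_arm", "body": {
  "offset": [
    [0,0,-40],
    [-25,-37,-65],
    [-53,-80,-70],
    [-81,-122,-70],
    [-109,-164,-70]
  ],
  "spin": [0,0,0,0,0],
  "hand": [0.3,0.3,0.3,0.3,0.3]
}}

```text
time_s: 7.95
eef_pos: [0.4981, -0.0643, 0.0875]
eef_rot: [0.645, 0.764, 0.0, 0.0]
ft_force: [0.5, -0.4, -1.2]
gripper_width: 0.527
finger_force: 30.0
```

Emit:
{"method": "step_arm", "body": {
  "offset": [
    [-25,-37,0],
    [-32.5,-47.5,27],
    [-32.5,-47.5,27],
    [-32.5,-47.5,27]
  ],
  "spin": [0,0,0,0],
  "hand": [0.3,0.3,0.3,0.3]
}}

```text
time_s: 8.35
eef_pos: [0.4583, -0.1026, 0.0602]
eef_rot: [0.645, 0.764, 0.0, -0.0]
ft_force: [0.3, 0.3, -0.7]
gripper_width: 0.521
finger_force: 30.0
```

```bash
python3 -c "
from h import *
to(.456,-.1056,.0275,.169)
k,p=look('w3')
"
```

```text
t 8.35 pos [ 0.4583 -0.1026  0.0602] psi 0.168 offset [-2.6 -2.7 32.7] spin -0.001 rows 0.6574917849686627 j7 0.36 tilt [-0.001  0.001]
```

View pics/w3.png

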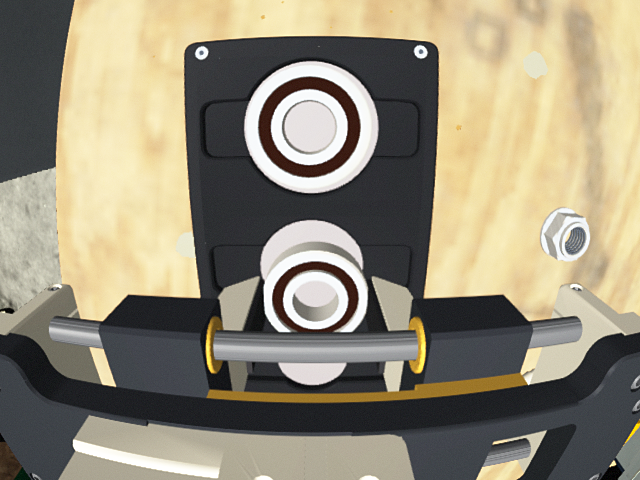

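Wrist view: the large bearing sits in its nest at (311,127). The small bearing is held at (316,297) over its own nest and is about 3 mm off, which agrees with the computed offset.

Emit:
{"method": "step_arm", "body": {
  "offset": [
    [-2.6,-2.7,15],
    [-2.6,-2.7,28],
    [-2.6,-2.7,32.5],
    [-2.6,-2.7,32.5],
    [-2.6,-2.7,32.5]
  ],
  "spin": [0,0,0,0,0],
  "hand": [0.3,0.3,0.3,0.3,0.3]
}}

```text
time_s: 8.9
eef_pos: [0.4564, -0.1056, 0.0277]
eef_rot: [0.645, 0.764, 0.0, 0.0]
ft_force: [0.6, -0.4, -0.8]
gripper_width: 0.527
finger_force: 30.0
```

Emit:
{"method": "step_arm", "body": {
  "offset": [
    [0,0,0],
    [0,0,0],
    [0,0,0],
    [0,0,-20],
    [0,0,-55]
  ],
  "spin": [0,0,0,0,0],
  "hand": [0.65,0.75,0.75,0.75,0.75]
}}

```text
time_s: 9.4
eef_pos: [0.4538, -0.1058, 0.0816]
eef_rot: [0.645, 0.764, -0.001, -0.002]
ft_force: [-0.0, 0.2, 0.3]
gripper_width: 0.749
finger_force: 0.0
```

```bash
python3 -c "
from h import *
to(.622,-.057,.12,.169)"
```

```text
t 9.4 pos [ 0.4538 -0.1058  0.0816] psi 0.168 offset [ 20.1 173.8 -39.2] spin -0.001 rows 3.586599999432933 j7 0.36 tilt [-0.005  0.001]
```

Emit:
{"method": "step_arm", "body": {
  "offset": [
    [5,43,-20],
    [10,86,-40],
    [15,129,-60],
    [20,174,-69],
    [20,174,-69]
  ],
  "spin": [0,0,0,0,0],
  "hand": [0.75,0.75,0.75,0.75,0.75]
}}

```text
time_s: 9.9
eef_pos: [0.6309, -0.0538, 0.1541]
eef_rot: [0.644, 0.765, 0.004, 0.003]
ft_force: [-0.8, 0.9, -0.6]
gripper_width: 0.75
finger_force: 0.0
```

Emit:
{"method": "step_arm", "body": {
  "offset": [
    [0,0,0]
  ],
  "spin": [0],
  "hand": [0.75]
}}

```text
time_s: 10.0
eef_pos: [0.6245, -0.0567, 0.1514]
eef_rot: [0.645, 0.764, 0.0, -0.0]
ft_force: [-0.2, -0.3, -1.2]
gripper_width: 0.748
finger_force: 0.0
```

```bash
python3 -c "
from h import *
to(.622,-.057,.016,.169)
k,p=look('w4')
cv2.imwrite('pics/w4c.png',cv2.resize(p[130:290,215:415,::-1],None,fx=3.5,fy=3.5,interpolation=2))
"
```

```text
t 10.0 pos [ 0.6245 -0.0567  0.1514] psi 0.169 offset [ 1.000e-01 -2.500e+00  1.354e+02] spin 0.0 rows 2.7085759883523224 j7 0.23 tilt [-0.  0.]
```

View pics/w4c.png

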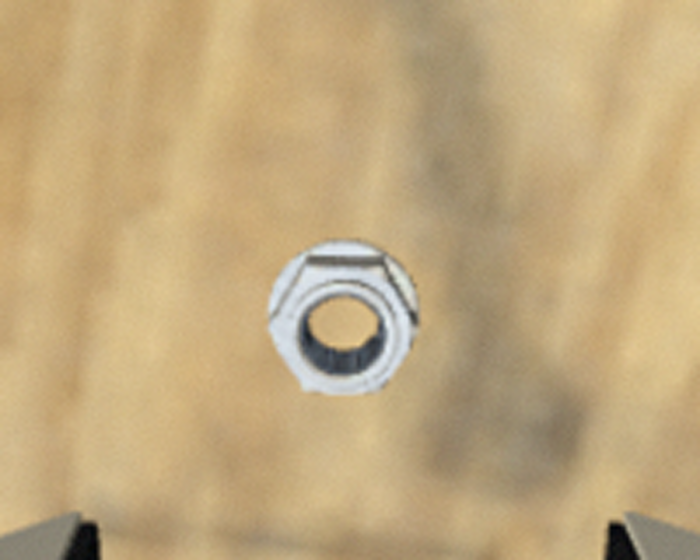

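Crop: the nut's hole is at about (313,221) in the full picture. One pair of flats faces up and down the picture, about 3° clockwise, so turning the jaws about 27° counter-clockwise lines them up with another pair.

```bash
python3 -c "
from h import *
k=dict(np.load('w4.npz'))
print(wray(k,[[313,221.4]],.021).round(4), wray(k,[[215+343/3.5,130+318/3.5]],.004).round(4))
to(.6215,-.057,.016,.65)"
```

```text
[[ 0.6224 -0.0545]] [[ 0.623  -0.0589]]
t 10.05 pos [ 0.623  -0.0576  0.1509] psi 0.168 offset [  0.8  -1.2 134.9] spin -0.482 rows 2.6979128249064193 j7 0.23 tilt [-0.002 -0.   ]
```

Emit:
{"method": "step_arm", "body": {
  "offset": [
    [1,0,40],
    [1,0,80],
    [1,0,115],
    [1,0,130],
    [1,0,135]
  ],
  "spin": [-0.15,-0.3,-0.4,-0.48,-0.48],
  "hand": [0.75,0.75,0.75,0.75,0.7]
}}

```text
time_s: 10.55
eef_pos: [0.6199, -0.0575, 0.0137]
eef_rot: [0.446, 0.895, -0.001, -0.003]
ft_force: [-0.3, 0.7, -0.5]
gripper_width: 0.714
finger_force: 0.0
```

Emit:
{"method": "step_arm", "body": {
  "offset": [
    [0,0,0],
    [0,0,0],
    [0,0,0],
    [0,0,0],
    [0,0,0]
  ],
  "spin": [0,0,0,0,0],
  "hand": [0.5,0.35,0.2,0.1,0.1]
}}

```text
time_s: 11.05
eef_pos: [0.6244, -0.0565, 0.0176]
eef_rot: [0.445, 0.895, 0.0, 0.001]
ft_force: [-1.0, 0.5, 3.4]
gripper_width: 0.319
finger_force: 30.1
```

```bash
python3 -c "
from h import *
to(.467,-.1718,.06,.169);print(robot.read_state()['finger_force'],robot.read_state()['gripper_width'])"
```

```text
t 11.05 pos [ 0.6244 -0.0565  0.0176] psi 0.648 offset [   3.  -195.   -42.6] spin 0.479 rows 3.993074704332352 j7 0.63 tilt [ 0.001 -0.   ]
30.05571533110924 0.3193069732455655
```

Emit:
{"method": "step_arm", "body": {
  "offset": [
    [0,0,-40],
    [1,-40,-65],
    [2,-85,-65],
    [3,-130,-60],
    [3,-175,-55]
  ],
  "spin": [0,0.12,0.24,0.36,0.48],
  "hand": [0.1,0.1,0.1,0.1,0.1]
}}

```text
time_s: 11.55
eef_pos: [0.4816, -0.1604, 0.0724]
eef_rot: [0.647, 0.762, 0.0, 0.001]
ft_force: [1.1, -0.8, -0.4]
gripper_width: 0.324
finger_force: 30.0
```

Emit:
{"method": "step_arm", "body": {
  "offset": [
    [-9,-17,10],
    [-9,-17,10],
    [-9,-17,10]
  ],
  "spin": [0,0,0],
  "hand": [0.1,0.1,0.1]
}}

```text
time_s: 11.85
eef_pos: [0.4677, -0.1713, 0.062]
eef_rot: [0.645, 0.764, 0.0, 0.0]
ft_force: [0.4, -1.1, -1.2]
gripper_width: 0.321
finger_force: 30.0
```

```bash
python3 -c "
from h import *
to(.467,-.1718,.0275,.169)
k,p=look('w5')
cv2.imwrite('pics/w5c.png',cv2.resize(p[50:400,190:450,::-1],None,fx=1.7,fy=1.7,interpolation=2))
"
```

```text
t 11.85 pos [ 0.4677 -0.1713  0.062 ] psi 0.167 offset [-0.4 -0.8 34.5] spin -0.002 rows 0.6899193953359508 j7 0.49 tilt [0.001 0.   ]
```

View pics/w5c.png

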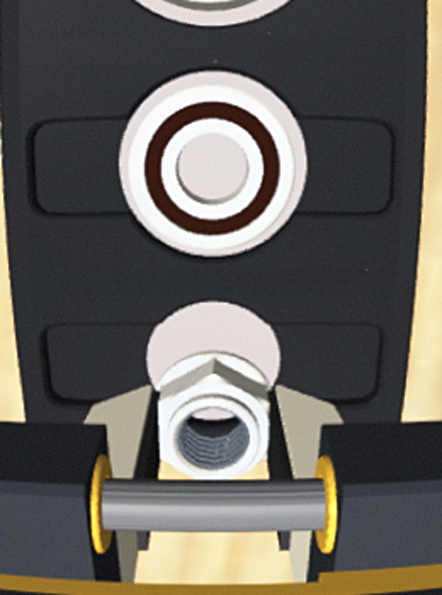

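Crop: the small bearing is centred in its nest, and the nut is lined up sideways with the nut nest (214 against 213). Lowering it.

Emit:
{"method": "step_arm", "body": {
  "offset": [
    [-0.5,-0.5,15],
    [-0.5,-0.5,28],
    [-0.5,-0.5,34],
    [-0.5,-0.5,34],
    [-0.5,-0.5,34]
  ],
  "spin": [0,0,0,0,0],
  "hand": [0.1,0.1,0.1,0.1,0.1]
}}

```text
time_s: 12.4
eef_pos: [0.4672, -0.1715, 0.0274]
eef_rot: [0.645, 0.764, 0.0, -0.0]
ft_force: [0.0, 1.2, -0.5]
gripper_width: 0.321
finger_force: 30.0
```

Emit:
{"method": "step_arm", "body": {
  "offset": [
    [0,0,0],
    [0,0,0],
    [0,0,0],
    [0,0,-25],
    [0,0,-70]
  ],
  "spin": [0,0,0,0,0],
  "hand": [0.45,0.6,0.6,0.6,0.6]
}}

```text
time_s: 12.9
eef_pos: [0.4643, -0.1711, 0.096]
eef_rot: [0.645, 0.764, -0.001, -0.003]
ft_force: [0.6, -0.5, 0.5]
gripper_width: 0.599
finger_force: 0.0
```

```bash
python3 -c "
from h import *
to(.6345,-.1835,.15,.169)"
```

```text
t 12.9 pos [ 0.4643 -0.1711  0.096 ] psi 0.168 offset [-40.5 165.5 -55.1] spin -0.001 rows 3.580950688161246 j7 0.49 tilt [-0.006  0.002]
```

Emit:
{"method": "step_arm", "body": {
  "offset": [
    [-10,40,-20],
    [-20,80,-40],
    [-30,120,-54],
    [-44,160,-54],
    [-44,160,-54]
  ],
  "spin": [0.14,0.28,0.42,0.56,0.7],
  "hand": [0.6,0.6,0.6,0.6,0.6]
}}

```text
time_s: 13.4
eef_pos: [0.6377, -0.1882, 0.1523]
eef_rot: [0.869, 0.495, 0.002, 0.002]
ft_force: [-0.8, -0.3, -0.5]
gripper_width: 0.6
finger_force: 0.0
```

Emit:
{"method": "step_arm", "body": {
  "offset": [
    [0,0,0],
    [0,0,0],
    [0,0,0],
    [0,0,0]
  ],
  "spin": [0.14,0.28,0.37,0.37],
  "hand": [0.6,0.6,0.6,0.6]
}}

```text
time_s: 13.8
eef_pos: [0.6319, -0.1884, 0.1515]
eef_rot: [0.945, 0.328, -0.0, 0.0]
ft_force: [-0.4, 0.1, -0.2]
gripper_width: 0.599
finger_force: 0.0
```

```bash
python3 -c "
from h import *
to(.628,-.189,.015,-.9)
k,p=look('w6')
cv2.imwrite('pics/w6c.png',cv2.resize(p[100:300,190:440,::-1],None,fx=3,fy=3,interpolation=2))
"
```

```text
t 13.8 pos [ 0.6319 -0.1884  0.1515] psi -0.902 offset [ -3.4  -1.9 136.5] spin -0.002 rows 2.7315943980668815 j7 -0.51 tilt [-0. -0.]
```

View pics/w6c.png

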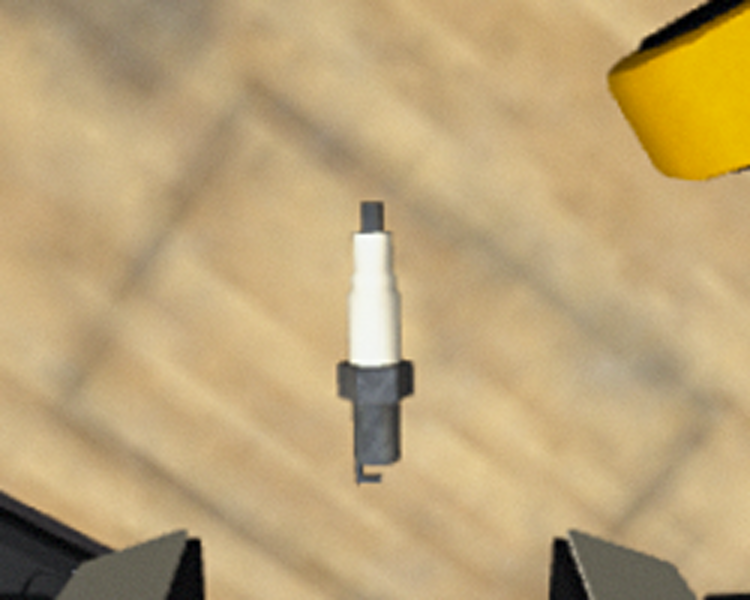

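Crop: the plug lies parallel to the jaws' long direction. Its terminal is at (372,202), the hexagon at (375,382) and the thread end at (375,480).

```bash
python3 -c "
from h import *
k=dict(np.load('w6.npz'))
w=wray(k,[[314,167.3],[315,260]],.009);print(w.round(4),np.linalg.norm(w[0]-w[1]))
d=(w[1]-w[0])/np.linalg.norm(w[0]-w[1]);m=w.mean(0); print('axis',d,'mid',m,'hex from mid',m+.009*d, wray(k,[[315,227.3]],.016), 'yaw',np.arctan2(d[1],d[0])+np.pi/2)
h=m+.009*d
to(h[0],h[1],.015,np.arctan2(d[1],d[0])+np.pi/2)
"
```

```text
[[ 0.6658 -0.1607]
 [ 0.6046 -0.21  ]] 0.07862728721166559
axis [-0.77885239 -0.62720727] mid [ 0.63521552 -0.18531621] hex from mid [ 0.62820585 -0.19096108] [[ 0.62901014 -0.19072166]] yaw -0.8928340199473204
t 13.85 pos [ 0.6319 -0.1884  0.1516] psi -0.9 offset [ -4.4  -0.3 136.6] spin -0.007 rows 2.7339544875754456 j7 -0.5 tilt [-0. -0.]
```

Emit:
{"method": "step_arm", "body": {
  "offset": [
    [-4.4,-0.3,45],
    [-4.4,-0.3,90],
    [-4.4,-0.3,125],
    [-4.4,-0.3,137],
    [-4.4,-0.3,137]
  ],
  "spin": [0,0,0,0,0],
  "hand": [0.6,0.6,0.6,0.6,0.55]
}}

```text
time_s: 14.35
eef_pos: [0.6267, -0.1907, 0.0128]
eef_rot: [0.944, 0.329, -0.002, -0.001]
ft_force: [-1.2, 0.3, 0.5]
gripper_width: 0.564
finger_force: 0.0
```

Emit:
{"method": "step_arm", "body": {
  "offset": [
    [0,0,0],
    [0,0,0],
    [0,0,0],
    [0,0,0],
    [0,0,0]
  ],
  "spin": [0,0,0,0,0],
  "hand": [0.4,0.25,0.1,0.05,0.05]
}}

```text
time_s: 14.85
eef_pos: [0.6292, -0.1912, 0.0158]
eef_rot: [0.945, 0.328, 0.001, 0.0]
ft_force: [-0.1, 0.2, 3.4]
gripper_width: 0.217
finger_force: 30.0
```

```bash
python3 -c "
from h import *
to(.461,.284,.075,-.034);s=robot.read_state();print(s['gripper_width']*92,s['finger_force'])"
```

```text
t 14.85 pos [ 0.6292 -0.1912  0.0158] psi -0.902 offset [ 162.9 -477.   -59.7] spin -0.868 rows 10.150806196996182 j7 -0.46 tilt [ 0.002 -0.   ]
19.945237078854085 30.000819861888885
```

Emit:
{"method": "step_arm", "body": {
  "offset": [
    [0,0,-40],
    [14,-43,-70],
    [28,-86,-80],
    [43,-130,-80],
    [58,-174,-80]
  ],
  "spin": [0,-0.12,-0.26,-0.4,-0.54],
  "hand": [0.05,0.05,0.05,0.05,0.05]
}}

```text
time_s: 15.35
eef_pos: [0.5658, -0.017, 0.0958]
eef_rot: [0.821, 0.571, 0.001, 0.001]
ft_force: [0.3, -0.2, -0.3]
gripper_width: 0.221
finger_force: 30.0
```

```bash
python3 -c "
from h import *
to(.4617,.2758,.09,-.034)"
```

```text
t 15.35 pos [ 0.5658 -0.017   0.0958] psi -0.356 offset [ 238.1 -199.7    5.6] spin -0.322 rows 6.215514249042198 j7 -0.3 tilt [0.002 0.   ]
```

Emit:
{"method": "step_arm", "body": {
  "offset": [
    [38,-32,0],
    [76,-64,0],
    [114,-96,0],
    [152,-128,0],
    [190,-160,0]
  ],
  "spin": [-0.1,-0.2,-0.32,-0.32,-0.32],
  "hand": [0.05,0.05,0.05,0.05,0.05]
}}

```text
time_s: 15.85
eef_pos: [0.4829, 0.2173, 0.0951]
eef_rot: [0.722, 0.692, 0.0, 0.0]
ft_force: [1.1, 0.4, 0.0]
gripper_width: 0.217
finger_force: 30.0
```

```bash
python3 -c "
from h import *
to(.4617,.2758,.07,-.034)"
```

```text
t 15.85 pos [0.4829 0.2173 0.0951] psi -0.042 offset [ 57.5 -23.7  25.1] spin -0.008 rows 1.3409901792977805 j7 -0.51 tilt [0.001 0.   ]
```

Emit:
{"method": "step_arm", "body": {
  "offset": [
    [35,-15,10],
    [57,-23.5,25],
    [57,-23.5,25],
    [57,-23.5,25]
  ],
  "spin": [-0.01,-0.01,-0.01,-0.01],
  "hand": [0.05,0.05,0.05,0.05]
}}

```text
time_s: 16.25
eef_pos: [0.4621, 0.2736, 0.0694]
eef_rot: [0.718, 0.696, -0.001, 0.0]
ft_force: [-0.7, 0.1, -0.3]
gripper_width: 0.217
finger_force: 30.0
```

```bash
python3 -c "
from h import *
to(.4617,.2758,.0255,-.034)
k,p=look('w7')
cv2.imwrite('pics/w7c.png',cv2.resize(p[80:400,170:470,::-1],None,fx=1.8,fy=1.8,interpolation=2))
"
```

```text
t 16.25 pos [0.4621 0.2736 0.0694] psi -0.031 offset [ 2.2 -0.4 43.9] spin 0.003 rows 0.8801011441902524 j7 -0.61 tilt [-0.001 -0.001]
```

View pics/w7c.png

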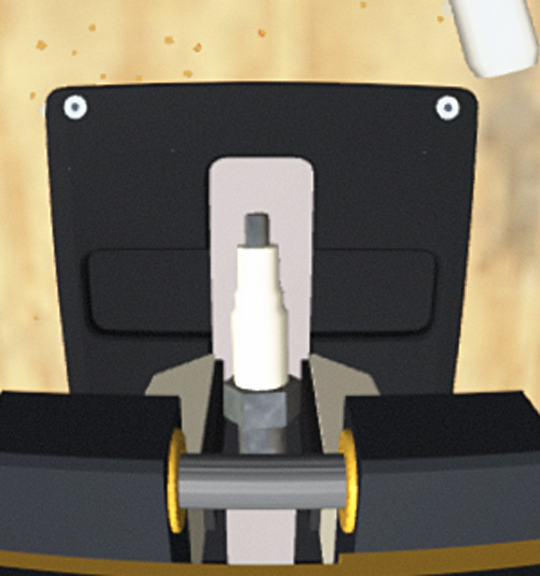

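Crop: the plug is held over the long nest. The nest's far end is at (262,157) and the plug's terminal at (257,213). Checking the lengthwise fit.

```bash
python3 -c "
from h import *
k=dict(np.load('w7.npz'))
f=lambda u,v,z:wray(k,[[170+u/1.8,80+v/1.8]],z)[0].round(4)
print('tip',f(257,213,.062),f(257,213,.067),'nest end',f(262,157,.012),'sides',f(210,300,.012),f(312,300,.012),'screws',f(75,107,.016),f(448,107,.016))"
```

```text
tip [0.4627 0.3215] [0.4628 0.3226] nest end [0.4641 0.3285] sides [0.4455 0.2817] [0.4792 0.2807] screws [0.4067 0.3475] [0.5222 0.344 ]
```

Emit:
{"method": "step_arm", "body": {
  "offset": [
    [0.5,0,20],
    [0.5,0,36],
    [0.5,0,43.5],
    [0.5,0,43.5],
    [0.5,0,43.5]
  ],
  "spin": [0,0,0,0,0],
  "hand": [0.05,0.05,0.05,0.05,0.05]
}}

```text
time_s: 16.8
eef_pos: [0.4634, 0.2736, 0.0267]
eef_rot: [0.719, 0.695, 0.0, 0.0]
ft_force: [0.2, 0.4, -0.6]
gripper_width: 0.217
finger_force: 30.0
```

Emit:
{"method": "step_arm", "body": {
  "offset": [
    [0,0,0],
    [0,0,0],
    [0,0,0],
    [0,0,-25],
    [0,0,-70]
  ],
  "spin": [0,0,0,0,0],
  "hand": [0.35,0.5,0.5,0.5,0.5]
}}

```text
time_s: 17.3
eef_pos: [0.46, 0.2727, 0.0943]
eef_rot: [0.718, 0.696, -0.003, -0.001]
ft_force: [0.4, 0.4, -0.5]
gripper_width: 0.494
finger_force: 0.0
```

```bash
python3 -c "
from h import *
to(.6033,.303,.15,.27)"
```

```text
t 17.3 pos [0.46   0.2727 0.0943] psi -0.032 offset [ 34.6 141.9 -56.7] spin -0.302 rows 3.1337734963200785 j7 -0.62 tilt [-0.006 -0.004]
```

Emit:
{"method": "step_arm", "body": {
  "offset": [
    [9,36,-25],
    [18,72,-45],
    [27,108,-56],
    [35,140,-56],
    [35,140,-56]
  ],
  "spin": [0.06,0.12,0.18,0.24,0.24],
  "hand": [0.5,0.5,0.5,0.5,0.5]
}}

```text
time_s: 17.8
eef_pos: [0.608, 0.3048, 0.153]
eef_rot: [0.797, 0.603, 0.002, 0.001]
ft_force: [-0.5, -0.3, 0.1]
gripper_width: 0.497
finger_force: 0.0
```

Emit:
{"method": "step_arm", "body": {
  "offset": [
    [0,0,0],
    [0,0,0]
  ],
  "spin": [0,0],
  "hand": [0.5,0.5]
}}

```text
time_s: 18.0
eef_pos: [0.602, 0.3046, 0.1515]
eef_rot: [0.796, 0.605, -0.001, -0.0]
ft_force: [0.1, 0.2, -0.1]
gripper_width: 0.497
finger_force: 0.0
```

```bash
python3 -c "
from h import *
to(.6033,.303,.012,-.272)
k,p=look('w8')
cv2.imwrite('pics/w8c.png',cv2.resize(p[100:300,160:440,::-1],None,fx=2.8,fy=2.8,interpolation=2))
"
```

```text
t 18.0 pos [0.602  0.3046 0.1515] psi -0.271 offset [ -1.1   2.  139.5] spin 0.001 rows 2.790424008974057 j7 -0.74 tilt [-0.002 -0.001]
```

View pics/w8c.png

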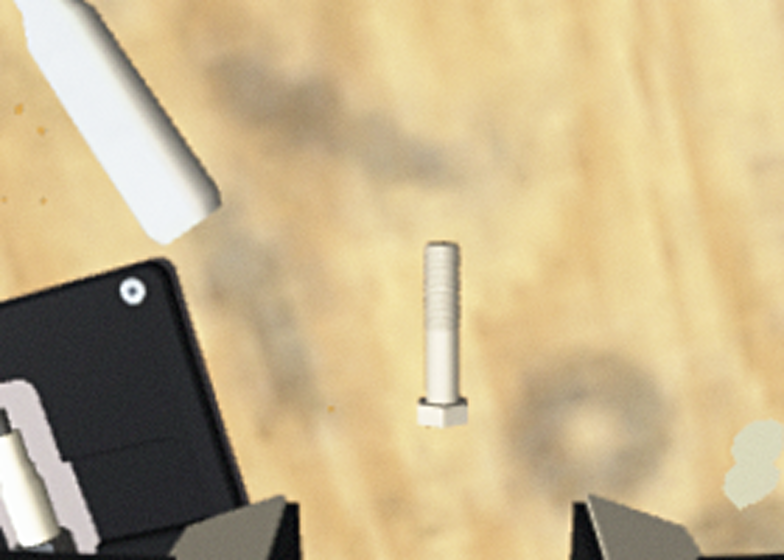

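Crop: the bolt is square to the jaws, with its tip at (443,241) and the end of its head at (441,426). The ratchet and the board edge are clear of the fingers.

```bash
python3 -c "
from h import *
k=dict(np.load('w8.npz'))
w=wray(k,[[318.2,186.1],[317.5,252.1]],.008);print(w.round(4),np.linalg.norm(w[0]-w[1]));m=w.mean(0);d=w[0]-w[1]
to(m[0],m[1],.012,np.arctan2(d[1],d[0])-np.pi/2)
"
```

```text
[[0.6117 0.3312]
 [0.5961 0.2769]] 0.056455966961213744
t 18.05 pos [0.602  0.3047 0.1517] psi -0.271 offset [ -0.    2.3 139.7] spin 0.008 rows 2.7947395411212166 j7 -0.74 tilt [-0.002 -0.   ]
```

Emit:
{"method": "step_arm", "body": {
  "offset": [
    [0,2.3,45],
    [0,2.3,90],
    [0,2.3,125],
    [0,2.3,137],
    [0,2.3,140]
  ],
  "spin": [0.01,0.01,0.01,0.01,0.01],
  "hand": [0.5,0.5,0.5,0.5,0.5]
}}

```text
time_s: 18.55
eef_pos: [0.604, 0.3036, 0.0107]
eef_rot: [0.799, 0.601, -0.002, -0.0]
ft_force: [-0.1, -0.3, 0.1]
gripper_width: 0.498
finger_force: 0.0
```

Emit:
{"method": "step_arm", "body": {
  "offset": [
    [0,0,0],
    [0,0,0],
    [0,0,0],
    [0,0,0],
    [0,0,0]
  ],
  "spin": [0,0,0,0,0],
  "hand": [0.3,0.15,0,0,0]
}}

```text
time_s: 19.05
eef_pos: [0.6062, 0.3044, 0.0131]
eef_rot: [0.799, 0.601, 0.001, -0.0]
ft_force: [-0.6, -0.8, 0.0]
gripper_width: 0.116
finger_force: 0.2
```

```bash
python3 -c "
from h import *
to(.4585,.1813,.07,-.034);s=robot.read_state();print(s['gripper_width']*92,s['finger_force'])"
```

```text
t 19.05 pos [0.6062 0.3044 0.0131] psi -0.282 offset [-159.3 -107.6  -57.2] spin -0.248 rows 4.010517631656483 j7 -0.74 tilt [0.001 0.001]
10.65181497316543 0.19876878708600998
```

Emit:
{"method": "step_arm", "body": {
  "offset": [
    [0,0,0],
    [0,0,0],
    [0,0,-30],
    [-20,-13,-60],
    [-55,-37,-72]
  ],
  "spin": [0,0,0,0,-0.06],
  "hand": [0,0,0,0,0]
}}

```text
time_s: 19.55
eef_pos: [0.558, 0.2639, 0.0869]
eef_rot: [0.78, 0.625, 0.004, 0.001]
ft_force: [1.0, -0.3, -0.6]
gripper_width: 0.095
finger_force: 30.0
```

Emit:
{"method": "step_arm", "body": {
  "offset": [
    [-36,-24,0],
    [-72,-48,0],
    [-104,-71,0],
    [-104,-71,15],
    [-104,-71,15]
  ],
  "spin": [-0.06,-0.12,-0.19,-0.19,-0.19],
  "hand": [0,0,0,0,0]
}}

```text
time_s: 20.05
eef_pos: [0.4611, 0.1743, 0.0682]
eef_rot: [0.719, 0.695, -0.001, -0.0]
ft_force: [0.0, 0.1, -0.9]
gripper_width: 0.098
finger_force: 30.0
```

```bash
python3 -c "
from h import *
s=robot.read_state();print(s['gripper_width']*92,s['finger_force'])
to(.4585,.1813,.0225,-.034)
k,p=look('w9')
cv2.imwrite('pics/w9c.png',cv2.resize(p[0:400,170:470,::-1],None,fx=1.5,fy=1.5,interpolation=2))
"
```

```text
9.036240274504465 29.997425973415375
t 20.05 pos [0.4611 0.1743 0.0682] psi -0.033 offset [ 7.  -2.7 45.7] spin 0.001 rows 0.925421996455372 j7 -0.44 tilt [-0.002 -0.001]
```

View pics/w9c.png

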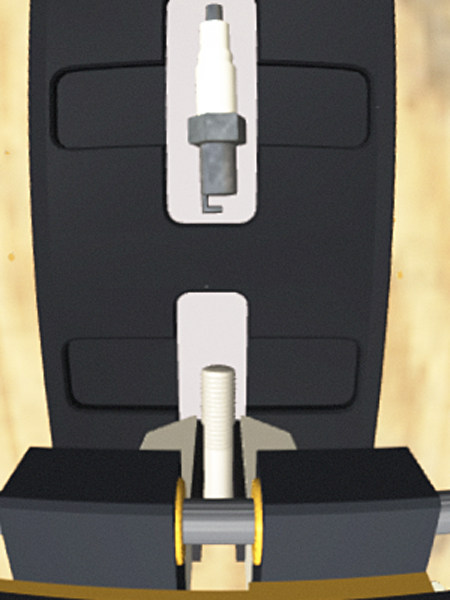

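Crop: the plug lies inside its nest, with its hexagon at (217,130). The bolt tip is at (217,368), and the end of the bolt nest is at (212,293).

```bash
python3 -c "
from h import *
k=dict(np.load('w9.npz'))
f=lambda u,v,z:wray(k,[[170+u/1.5,v/1.5]],z)[0].round(4)
print('tip',f(218,368,.062),'nest end',f(212,293,.012),'sides',f(176,330,.012),f(248,330,.012))
to(.4585,.1813,.0225,-.034)"
```

```text
tip [0.4622 0.2009] nest end [0.4602 0.2133] sides [0.4458 0.1992] [0.4736 0.1983]
t 20.1 pos [0.4625 0.1754 0.0689] psi -0.033 offset [ 5.8 -4.1 46.4] spin 0.001 rows 0.9384010787800108 j7 -0.44 tilt [-0.001 -0.   ]
```

Emit:
{"method": "step_arm", "body": {
  "offset": [
    [6.2,-3.5,10],
    [6.2,-3.5,25],
    [6.2,-3.5,38],
    [6.2,-3.5,46],
    [6.2,-3.5,46]
  ],
  "spin": [0,0,0,0,0],
  "hand": [0,0,0,0,0]
}}

```text
time_s: 20.6
eef_pos: [0.4592, 0.1825, 0.022]
eef_rot: [0.718, 0.696, -0.001, -0.0]
ft_force: [-0.0, 0.3, -0.5]
gripper_width: 0.096
finger_force: 30.0
```

Emit:
{"method": "step_arm", "body": {
  "offset": [
    [0,0,0],
    [0,0,0],
    [0,0,0],
    [0,0,-25],
    [0,0,-70]
  ],
  "spin": [0,0,0,0,0],
  "hand": [0.25,0.35,0.35,0.35,0.35]
}}

```text
time_s: 21.1
eef_pos: [0.457, 0.1809, 0.0916]
eef_rot: [0.718, 0.696, -0.003, -0.001]
ft_force: [0.4, 0.5, 0.9]
gripper_width: 0.348
finger_force: 0.0
```

Emit:
{"method": "step_arm", "body": {
  "offset": [
    [-40,0,-40],
    [-85,0,-80],
    [-120,0,-110],
    [-120,0,-140],
    [-120,0,-140]
  ],
  "spin": [0,0,0,0,0],
  "hand": [0.35,0.35,0.35,0.35,0.35]
}}

```text
time_s: 21.6
eef_pos: [0.4592, 0.0601, 0.2386]
eef_rot: [0.72, 0.694, 0.004, 0.003]
ft_force: [0.3, 0.1, 0.0]
gripper_width: 0.346
finger_force: 0.0
```

```bash
python3 -c "
from h import *
k,p=look('w10'); t,d=capture('top'); q,_=capture('scene')
a=cv2.resize(p,(400,300)); b=cv2.resize(t[255:355,210:500],(800,276),interpolation=2); c=cv2.resize(q[200:420,200:400],(330,300),interpolation=2)
o=np.zeros((576,800,3),np.uint8); o[:300,:400]=a; o[:300,400:730]=c; o[300:]=b; save('fin',o)
for n in ('ratchet','sanding_block','tape_measure'): print(n,[np.round(r['centre'],3) for r in finder.pinpoint(n,'top')[:1]])
k=calibration('top')
v,u=np.mgrid[:480,:640]
r=np.stack([(u-k['cx'])/k['fx'],-(v-k['cy'])/k['fy'],-np.ones(u.shape)],-1)*d[...,None]
W=R.from_quat(k['attitude']).apply(r.reshape(-1,3)).reshape(480,640,3)+k['position']
for n,x,y in (('L',.4427,-.0268),('S',.456,-.1056),('N',.467,-.1718),('P',.462,.2843),('B',.4588,.1805)):
    m=(np.hypot(W[...,0]-x,W[...,1]-y)<.045)&(W[...,2]>.019); 
    if m.any(): print(n,W[m].mean(0).round(4),np.percentile(W[m][:,2],[50,99]).round(4))
"
```

```text
ratchet [array([ 0.513,  0.45 , -0.   ])]
sanding_block [array([0.672, 0.451, 0.001])]
tape_measure [array([ 0.767, -0.216,  0.001])]
L [0.4359 0.0149 0.6538] [0.6553 0.6574]
N [ 0.4684 -0.1793  0.0266] [0.0267 0.0329]
P [0.4639 0.2784 0.024 ] [0.024  0.0302]
B [0.4579 0.1759 0.0215] [0.0209 0.0276]
```

View pics/fin.png

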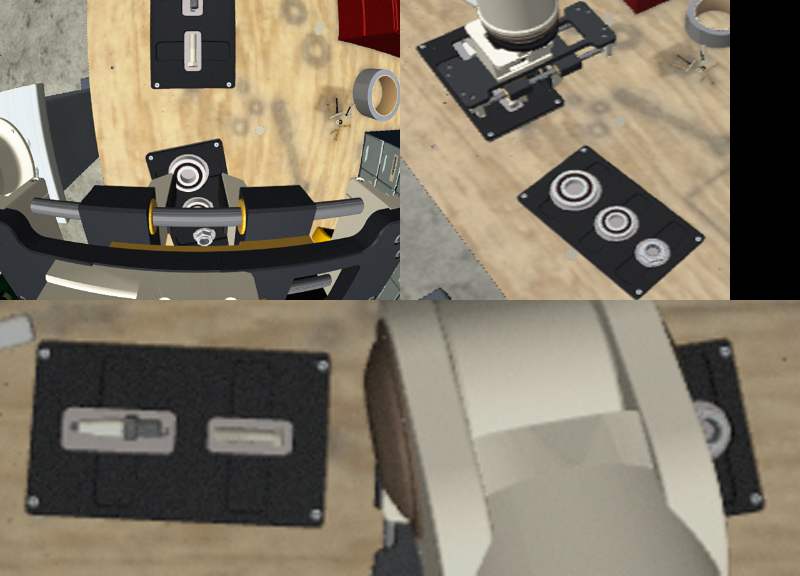

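The composite shows the plug, the bolt and both bearings inside their nests, and the bystanders haven't moved. I'll zoom in on the hub board to check how the nut is seated.

```bash
python3 -c "
from h import *
q,_=capture('scene'); save('hub',cv2.resize(q[295:425,265:395],(780,600),interpolation=cv2.INTER_CUBIC))"
```

```text
(no output)
```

View pics/hub.png

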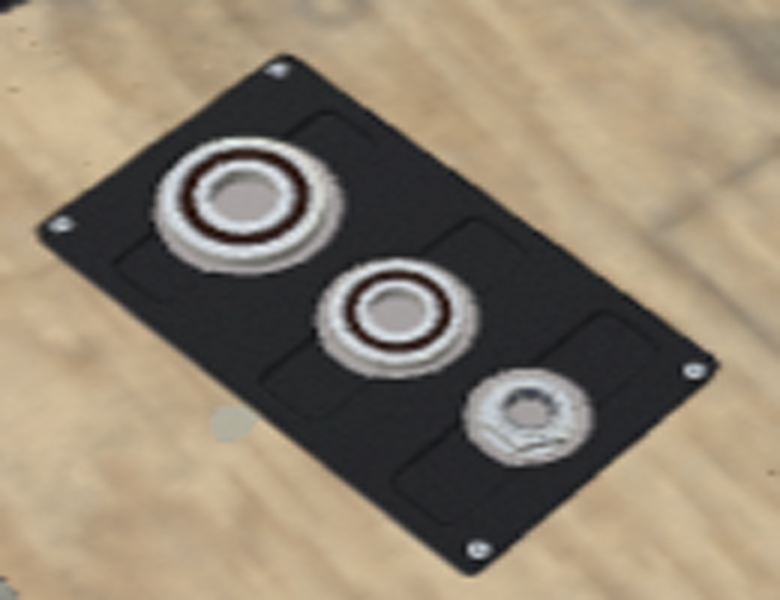

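The large bearing (245,195), small bearing (398,310) and nut (528,412) all sit flat and inside their nests, so I'm handing the job in.

```bash
python3 -c "
from h import *
print(ticket.finish_job())"
```

```text
the job is handed in; nothing more can be done
None
```

I handed in the job at about 22 s on the robot's clock: all five parts are in their nests, and the ratchet, sanding block and tape measure are where they lay; the hand-in returned no verdict.

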